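# Pack the shelving plates into their carton

### The arm

A 6-joint arm with a two-finger parallel gripper is mounted at the origin on the work surface. World frame = base frame: x ahead of the robot, y to its left, z up, the work surface at z = 0. Lengths are in m, angles in degrees, forces in N, time in s.
With the tool pointing down it reaches from about 0.25 to 0.725 m from the base axis. Payload 9.7 kg.
Tool frame: the origin (TCP) lies midway between the tips of the shut fingers; the grasp point (between the pads) lies 19 mm behind it; y points along the fingers, x is the direction in which the jaws open and shut, and the axes are right-handed (so a half turn about y gives the same grasp; the last joint's range is limited). The gripper opens to 85 mm and grips with 20 to 120 N. Pads are 22 mm wide; open, the fingers measure 114 mm over their backs; the gripper's body (76 mm by 85 mm) begins 54 mm behind the grasp point. The pads swing forward as they close: fully open they stand 13 mm farther back than shut.
Start: joints at [-69.729, 4.979, 10.078, 95.1, 0, 90], TCP at [0.191, -0.516, 0.231] pointing down, gripper open.
Joint ranges: [-179.16, 179.16], [-48.56, 103.87], [-65.8, 70.77], [-126.05, 130.52], [-82.76, 87.17], [-180, 180]. Speed limits (degrees/s): [127.2, 127.2, 147.25, 180, 180, 180].

### API

Orientations are given as [roll, pitch, yaw] about the fixed x, y, z axes, in that order (R = Rz(yaw) Ry(pitch) Rx(roll)).
In Python, from workcell import get_obs, camera, job_done gives the robot as it stands.
- The arm moves only by the tool play_rows, never from a script. Its argument "moves" is a list of rows, each a list of 3 entries, a list of its own where there are three numbers: the turn, a rotation vector about the tool's x, y, z in degrees, then the shift along the tool's x, y, z in m, then the opening in per cent of the stroke, from 0 (shut) to 100 (fully open). A call has exactly 5 rows; each row is the pose to reach, as a shift and turn from the pose commanded when the call began, along the tool's axes at that moment; what a row does not reach only later rows make up. A row lasts 1/10 s, in which the tool goes at most 50 mm and 8.59 degrees, less where a joint would pass 70% of its speed; a pose out of reach is approached as far as the arm can. A call with a gripper value outside its range is refused whole. The fingers move at their own pace and stop on an object; "grip_force" is the grip in N (left out, the last holds). Time passes only in rows, so rows that repeat a pose let the fingers close, or fill a call up. It gives the time, the measured TCP pose, the force and the opening at its end, in the units of the state.
- get_obs(): the state, without advancing time (a new reading comes with each control period).
- camera(name): name is "scene" or "side" or "wrist"; returns a dict with "img" (420x560x3 uint8, red, green, blue), "fov_y" (degrees; the focal length in pixels is half the picture's height over the tangent of half this angle, whatever the lens; pixels are square), "cx", "cy" (the principal point, pixels), "world_from_camera" (4x4, takes a point from camera to world coordinates). Camera axes: x right, y up, looking along -z (the intrinsics and any distortion apply to the point x, -y, -z); pixel columns grow to the right and rows downward; lengths in m; the calibration is good to about 2 mm. The wrist camera is an equidistant fisheye: a pixel r from the principal point sees the ray r / f radians off the axis. A picture is of the moment at which its call begins. There is no depth.
- job_done(): hands the job in, once; it reports no verdict.
The state is a dict: "time": time; "q": joint angles; "qd": joint speeds; "joint_efforts": joint torques, N m; "ee_pos": TCP position; "tcp_rot": TCP orientation; "wrist_force": force on the tool from outside, world axes, zero at the start; "torque": the same for the moment, N m; "opening": finger opening in m.
Only numpy, scipy, OpenCV 4.12 (cv2) and the standard library are available. Lean on these libraries where they do the work, as an engineer would, in place of code of your own. Each camera call takes 0.05 s, during which the arm holds its last target.

### The job

Spare steel plates from the stock shelving go back into the small open carton, where the straight one already lies at one end. Pack the two L-shaped plates in beside it, tabs up, so that all three lie flat on the carton's floor and none rests on another. The carton is light: do not shove it about or tip it, and leave the other things on the table where they are.

Things in the scene. Friction and masses are not known exactly. Their poses are not given: they have to be found in the camera images.
- plate_a: L-shaped flat dark steel plate, 6 mm thick, 0.36 kg. An upright tab to grip (10 mm along x, 24 along y, top 46 mm above the underside) stands on the long arm. Origin: on the underside below the tab's middle; z up. Long arm: x -63 to 72, y -27 to 18 mm; short leg: x -63 to -18, y 18 to 63 mm. Lies on the table to one side of the carton, at any yaw.
- plate_b: L-shaped flat dark steel plate, 6 mm thick, 0.36 kg. An upright tab to grip (10 mm along x, 24 along y, top 46 mm above the underside) stands on the long arm. Origin: on the underside below the tab's middle; z up. Long arm: x -63 to 72, y -27 to 18 mm; short leg: x -63 to -18, y 18 to 63 mm. Same as plate_a, on the carton's other side, at any yaw.
- bar: Straight steel plate 45 mm (x) by 90 mm (y), 6 mm thick, with the same tab (10 by 24 mm, top at 46 mm) on its middle. Origin: centre of its underside. It already lies in the carton across its -x end, about 5 mm from the end wall, loose.
- carton: Light open cardboard carton, 0.15 kg, loose on the table at any yaw. Outside 255 (x) by 114 (y) by 40 mm high; walls and floor 5 mm thick. Origin: centre of its underside; z up. Beside the bar there is room for both L plates only when one is turned half round from the other so that they interlock (180 by 90 mm), with about 5 mm to spare at each gap.
- tin: Bystander: upright food tin, 66 mm across, 85 mm high, far left. Origin: centre of its underside.
- jar: Bystander: upright amber jar, 64 mm across, 95 mm high, far right. Origin: centre of its underside.
- short_tin: Bystander: low bare tin, 64 mm across, 55 mm high, near left. Origin: centre of its underside.
- packet: Bystander: flat pale packet, 60 by 80 by 35 mm high, near right. Origin: centre of its underside.
- mallet: Bystander: hammer lying at the far right, 220 mm long.
- wrench: Bystander: wrench lying at the far left, 180 mm long.

How it is judged:
By the outcome, as a careful person would: the job done as asked, in the order asked, and still so for the second after the job is handed in, with the robot touching nothing.
It also fails if it takes over 64 s, if anything falls off the work surface, if the arm or the gripper's body presses on something with over 40 N, if the wrist force passes 120 N, or if a joint passes its speed limit or range.

## Working session

There is one attempt and no reset: what is moved stays moved. The work goes in short steps, Python scripts to look and compute and a tool call to move; the robot and the scene stay as the last step left them, time stands still between calls to the robot, and variables do not carry over. Pictures are saved under pics/ and viewed, and the job is handed in when it is done.

Besides the shell and the picture viewer there is one more tool, called after ">>>" as name(argument=value, ...) on one line, values as JSON. play_rows: Moves the arm, as the interface text tells. Its arguments: {"type":"object","properties":{"moves":{"type":"array"},"grip_force":{"type":"number"}},"required":["moves"]}

```bash
ls; mkdir -p pics; python3 - <<'E'
from workcell import get_obs,camera
import cv2,numpy as np
o=get_obs();print(o)
for n in ["scene","side","wrist"]:
    c=camera(n);cv2.imwrite(f"pics/{n}0.png",c["img"][:,:,::-1]);print(n,c["fov_y"],c["cx"],c["cy"],np.round(c["world_from_camera"],4).tolist(),[k for k in c])
    np.savez(f"pics/{n}0.npz",**{k:c[k] for k in c})
E
```

```text
pics
{'time': 0.0, 'q': array([-6.97264432e+01,  5.00886583e+00,  1.00327652e+01,  9.50989969e+01,
        5.42768428e-04,  9.00006687e+01]), 'qd': array([-0.11073197, -0.04196414, -0.05270226, -0.00114453,  0.00694674,
       -0.05947031]), 'joint_efforts': array([-2.67953851e-06, -5.20370579e+01,  4.64821100e+01,  1.56774156e-02,
        1.37113107e-04, -3.81585664e-05]), 'ee_pos': array([ 0.19049651, -0.51570253,  0.23058938]), 'tcp_rot': array([-8.99994581e+01,  7.50975430e-02, -6.97271119e+01]), 'wrist_force': array([-1.02079597,  0.03894007,  0.7314334 ]), 'torque': array([-0.02089015, -0.01301872, -0.02476764]), 'opening': 0.08546716594263733}
scene 57.074578322031016 287.00307603043433 206.63636924760507 [[0.1632, -0.7292, 0.6646, 1.3063], [0.9864, 0.1323, -0.0971, -0.0979], [-0.0171, 0.6714, 0.7409, 0.8736], [0.0, 0.0, 0.0, 1.0]] ['img', 'fov_y', 'cx', 'cy', 'world_from_camera']
side 46.66644421053482 277.3740769595692 221.37930963247447 [[-0.8064, 0.3652, -0.465, -0.0318], [-0.5909, -0.5274, 0.6105, 0.7396], [-0.0223, 0.7671, 0.6411, 0.8368], [0.0, 0.0, 0.0, 1.0]] ['img', 'fov_y', 'cx', 'cy', 'world_from_camera']
wrist 65.70646984690485 279.23812742432165 207.87727494326302 [[0.347, 0.8956, 0.2783, 0.2611], [-0.9379, 0.3315, 0.1024, -0.4906], [-0.0006, -0.2966, 0.955, 0.3736], [0.0, 0.0, 0.0, 1.0]] ['img', 'fov_y', 'cx', 'cy', 'world_from_camera']
```

View pics/scene0.png

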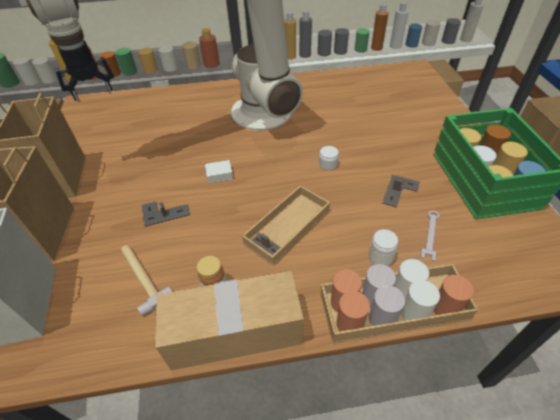

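View pics/side0.png

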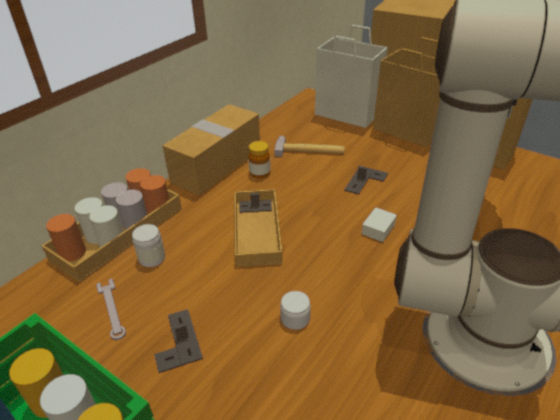

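View pics/wrist0.png

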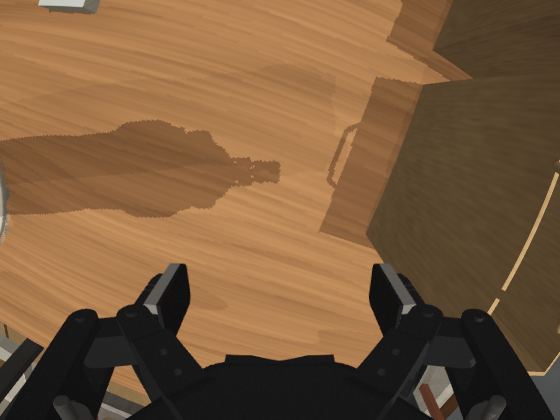

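```bash
cat > h.py <<'E'
import numpy as np,cv2
def load(f):
    d=np.load(f);return {k:d[k] for k in d}
def ray(c,u,v,fish=False):
    h=c["img"].shape[0];f=h/2/np.tan(np.radians(float(c["fov_y"]))/2)
    x=(u-float(c["cx"]))/f;y=(v-float(c["cy"]))/f
    if fish:
        r=np.hypot(x,y);s=np.sin(r)/r if r>1e-9 else 1
        d=np.array([x*s,-y*s,-np.cos(r)])
    else: d=np.array([x,-y,-1.])
    T=c["world_from_camera"];d=T[:3,:3]@d
    return T[:3,3],d/np.linalg.norm(d)
def onplane(c,u,v,z,fish=False):
    o,d=ray(c,u,v,fish);return (o+d*(z-o[2])/d[2])[:2]
def proj(c,P,fish=False):
    T=c["world_from_camera"];p=T[:3,:3].T@(np.asarray(P,float)-T[:3,3])
    h=c["img"].shape[0];f=h/2/np.tan(np.radians(float(c["fov_y"]))/2)
    x,y,z=p[0],-p[1],-p[2]
    if fish:
        r=np.hypot(x,y);t=np.arctan2(r,z);k=t/r if r>1e-12 else 1
        return np.array([float(c["cx"])+f*k*x,float(c["cy"])+f*k*y])
    return np.array([float(c["cx"])+f*x/z,float(c["cy"])+f*y/z])
def crop(c,x0,y0,w,h,s,fn):
    cv2.imwrite(fn,cv2.resize(np.ascontiguousarray(c["img"][y0:y0+h,x0:x0+w,::-1]),None,fx=s,fy=s,interpolation=cv2.INTER_CUBIC))
E
python3 - <<'E'
from h import *
c=load("pics/scene0.npz");d=load("pics/side0.npz")
A=[cv2.resize(np.ascontiguousarray(c["img"][y:y+60,x:x+80,::-1]),None,fx=5,fy=5,interpolation=cv2.INTER_CUBIC) for x,y in((130,185),(365,160))]
B=[cv2.resize(np.ascontiguousarray(d["img"][y:y+60,x:x+80,::-1]),None,fx=5,fy=5,interpolation=cv2.INTER_CUBIC) for x,y in((330,150),(140,308))]
cv2.imwrite("pics/plates.png",np.vstack([np.hstack(A),np.hstack(B)]))
A=cv2.resize(np.ascontiguousarray(c["img"][180:265,235:340,::-1]),None,fx=5,fy=5)
B=cv2.resize(np.ascontiguousarray(d["img"][180:275,220:295,::-1]),None,fx=4.4737,fy=4.4737)
cv2.imwrite("pics/cart_s.png",A);cv2.imwrite("pics/cart_d.png",B)
E
```

```text
(no output)
```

View pics/plates.png

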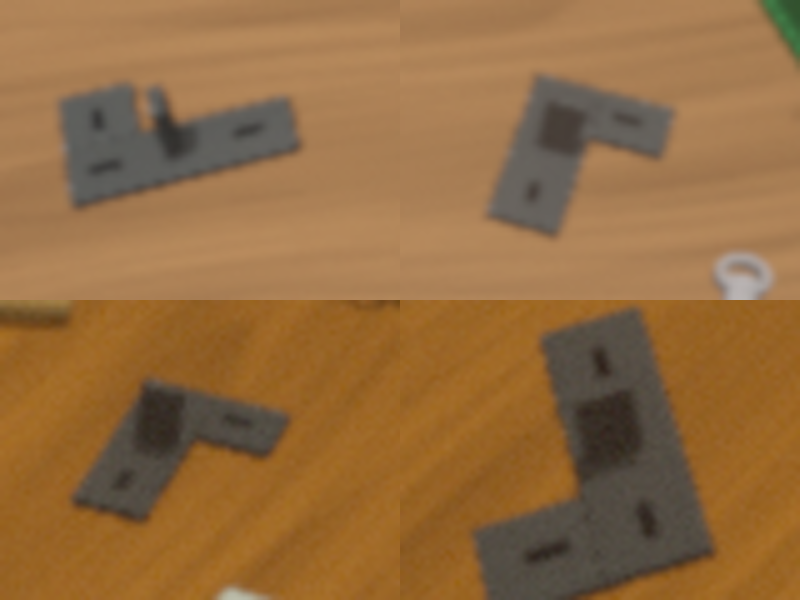

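View pics/cart_s.png

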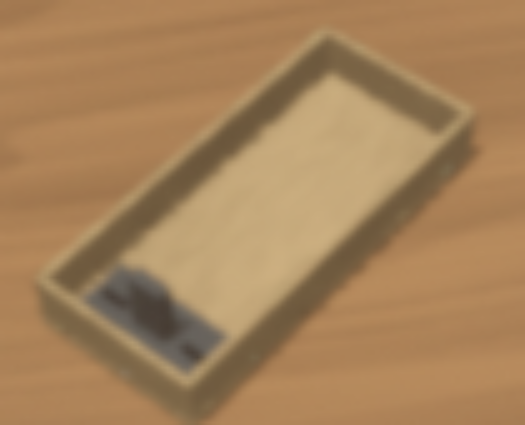

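View pics/cart_d.png

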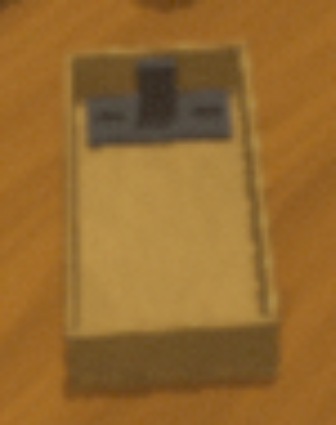

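```bash
cat >> h.py <<'E'
Lc=np.array([(-63,-27),(72,-27),(72,18),(-18,18),(-18,63),(-63,63)])/1000.
Cc=np.array([(127.5,57),(127.5,-57),(-127.5,-57),(-127.5,57)])/1000.
def rigid(m,w):
    m=np.asarray(m);w=np.asarray(w);mc,wc=m.mean(0),w.mean(0);a=m-mc;b=w-wc
    th=np.arctan2((a[:,0]*b[:,1]-a[:,1]*b[:,0]).sum(),(a*b).sum())
    R=np.array([[np.cos(th),-np.sin(th)],[np.sin(th),np.cos(th)]]);t=wc-R@mc
    return t,np.degrees(th),np.linalg.norm(w-(m@R.T+t),axis=1)
E
python3 - <<'E'
from h import *
c=load("pics/scene0.npz");d=load("pics/side0.npz")
def go(n,cam,off,s,idx,px,M,z):
    w=[onplane(cam,off[0]+(x+.5)/s-.5,off[1]+(y+.5)/s-.5,z) for x,y in px]
    t,th,e=rigid(M[idx],w);print(n,np.round(t*1000,1),round(th,1),np.round(e*1000,1))
go("R scene",c,(130,185),5,[0,1,2,3,4,5],[(76,207),(300,150),(290,98),(140,133),(130,85),(60,100)],Lc,.006)
go("R side",d,(330,150),5,[0,1,2,3,4,5],[(145,80),(73,202),(145,220),(200,143),(265,157),(290,115)],Lc,.006)
go("L scene",c,(365,160),5,[0,1,2,3,4,5],[(138,75),(90,215),(157,235),(185,145),(260,157),(273,112)],Lc,.006)
go("L side",d,(140,308),5,[0,1,2,3,4],[(313,252),(238,10),(145,35),(183,197),(75,232)],Lc,.006)
go("C scene",c,(235,180),5,[0,1,2,3],[(325,30),(472,110),(190,385),(42,285)],Cc,.04)
go("C side",d,(220,180),4.4737,[0,1,2,3],[(278,325),(67,333),(68,52),(243,45)],Cc,.04)
for n,z,px in (("tin",.085,(384,240)),("jar",.095,(209,266)),("short",.055,(329,153)),("packet",.035,(219,168))): print(n,onplane(c,*px,z))
E
```

```text
R scene [ 492.5 -350.9] 99.5 [2.6 1.1 0.7 1.4 2.2 1.2]
R side [ 483.4 -349. ] 100.3 [3.1 1.2 1.2 5.4 2.5 1.7]
L scene [518.  362.6] -32.6 [2.2 3.9 1.9 6.2 1.6 1.2]
L side [509.2 365.3] -33.3 [1.1 2.5 1.8 0.7 1.2]
C scene [603.    5.1] 131.2 [3.6 2.6 4.6 4. ]
C side [595.7   5.5] 130.0 [0.6 3.9 2.1 4.7]
tin [0.75586466 0.22948345]
jar [ 0.76400944 -0.21137471]
short [0.36335081 0.18285201]
packet [ 0.34812554 -0.17715709]
```

```bash
cat >> h.py <<'E'
from scipy.spatial.transform import Rotation as Ro
def rel(o,p,yaw):
    R=Ro.from_euler('xyz',o["tcp_rot"],degrees=True)
    T=Ro.from_euler('xyz',[-90,0,yaw],degrees=True)
    s=R.inv().apply(np.array(p)-o["ee_pos"]);r=(R.inv()*T).as_rotvec(degrees=True)
    print("at",np.round(o["ee_pos"],4),np.round(o["tcp_rot"],2),"t",round(o["time"],2));print("turn",np.round(r,2),"shift",np.round(s,4))
E
python3 - <<'E'
from h import *;from workcell import get_obs
rel(get_obs(),[.458,-.355,.16],-80)
E
```

```text
at [ 0.1905 -0.5158  0.2307] [-9.000e+01  6.000e-02 -6.973e+01] t 0.15
turn [ 0.   10.27 -0.06] shift [-0.0581  0.0708  0.3066]
```

>>> play_rows(moves=[[[0, 2, 0], [-0.012, 0.0, 0.045], 60], [[0, 4, 0], [-0.024, 0.0, 0.09], 60], [[0, 6, 0], [-0.035, 0.01, 0.135], 60], [[0, 8, 0], [-0.046, 0.03, 0.18], 60], [[0, 10.2, 0], [-0.058, 0.05, 0.225], 60]])

```text
time: 0.65
ee_pos: [0.382, -0.383, 0.1812]
tcp_rot: [-90.0, -0.0, -80.0]
wrist_force: [0.3, -1.6, -1.2]
opening: 0.0512
```

>>> play_rows(moves=[[[0, 0, 0], [0.0, 0.01, 0.045], 40], [[0, 0, 0], [0, 0.02, 0.08], 40], [[0, 0, 0], [0, 0.02, 0.08], 40], [[0, 0, 0], [0, 0.02, 0.08], 40], [[0, 0, 0], [0, 0.02, 0.08], 40]])

```text
time: 1.15
ee_pos: [0.4588, -0.3705, 0.162]
tcp_rot: [-90.0, -0.0, -80.0]
wrist_force: [-0.1, 0.2, -0.3]
opening: 0.0341
```

```bash
cat > snap.py <<'E'
import sys
from h import *;from workcell import get_obs,camera
o=get_obs();print(np.round(o["ee_pos"],4),np.round(o["tcp_rot"],2),"F",np.round(o["wrist_force"],1),"op",round(o["opening"],4),"t",round(o["time"],2))
n=sys.argv[1];cam=sys.argv[2] if len(sys.argv)>2 else "wrist"
c=camera(cam);np.savez(f"pics/{n}.npz",ee=o["ee_pos"],rot=o["tcp_rot"],**c)
cv2.imwrite(f"pics/{n}.png",c["img"][:,:,::-1])
E
python3 snap.py w1
```

```text
[ 0.4588 -0.3705  0.162 ] [-90.01  -0.   -79.96] F [-0.1  0.2 -0.3] op 0.0341 t 1.15
```

View pics/w1.png

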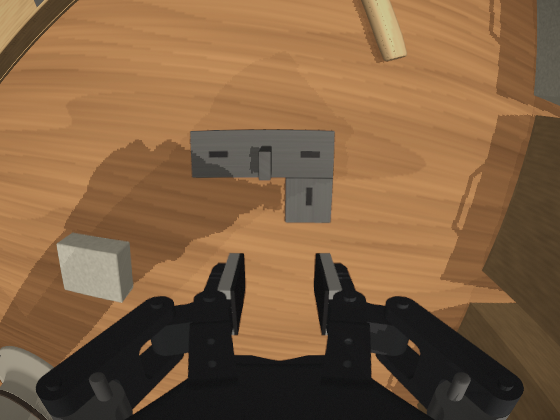

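```bash
cat >> h.py <<'E'
def platemask(c,roi,smax=45,vmax=130):
    x,y,w,h=roi;im=c["img"][y:y+h,x:x+w];hsv=cv2.cvtColor(np.ascontiguousarray(im),cv2.COLOR_RGB2HSV)
    rb=im[:,:,0].astype(int)-im[:,:,2]
    m=((rb<18)&(hsv[:,:,2]<vmax)).astype(np.uint8)*255
    return m
def corners(c,roi,eps=6,**k):
    m=cv2.morphologyEx(platemask(c,roi,**k),cv2.MORPH_CLOSE,np.ones((7,7)))
    m=cv2.morphologyEx(m,cv2.MORPH_OPEN,np.ones((3,3)))
    cs,_=cv2.findContours(m,cv2.RETR_EXTERNAL,cv2.CHAIN_APPROX_NONE)
    k=max(cs,key=cv2.contourArea);a=cv2.approxPolyDP(k,eps,True)[:,0]+np.array(roi[:2])
    return a,m,k[:,0]+np.array(roi[:2])
E
python3 - <<'E'
from h import *
c=load("pics/w1.npz")
a,m,k=corners(c,(170,110,190,130));print(a.tolist())
im=c["img"][:,:,::-1].copy()
for p in a: cv2.circle(im,tuple(map(int,p)),2,(0,0,255),1)
cv2.imwrite("pics/w1c.png",cv2.resize(im[110:240,170:360],None,fx=4,fy=4,interpolation=cv2.INTER_CUBIC))
E
```

```text
[[191, 131], [192, 176], [285, 176], [286, 221], [329, 221], [332, 131]]
```

View pics/w1c.png

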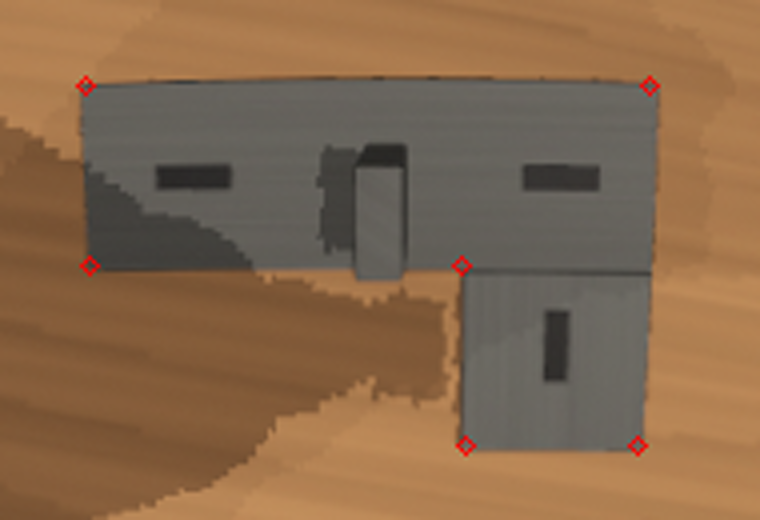

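```bash
python3 - <<'E'
from h import *
c=load("pics/w1.npz")
px=[(658,90),(80,86),(86,269),(462,270),(462,449),(643,451)]
P=[(170+(x+.5)/4-.5,110+(y+.5)/4-.5) for x,y in px]
w=[onplane(c,u,v,.006,True) for u,v in P]
t,th,e=rigid(Lc,w);print(np.round(t*1000,1),th,np.round(e*1000,1))
# tab top: px  (357..407, 145 back,279..)
tt=[onplane(c,170+x/4,110+y/4,.046,True) for x,y in ((357,168),(404,168),(404,279),(357,280))];print(np.round(tt,4),np.mean(tt,0))
print("tcp proj",proj(c,[*c["ee"][:2],.006],True), c["ee"])
T=c["world_from_camera"];R=Ro.from_euler('xyz',c["rot"],degrees=True)
print(R.inv().apply(T[:3,3]-c["ee"]), R.inv().apply(-T[:3,2]))
E
```

```text
[ 486.7 -354.2] 99.57883684138667 [1.5 0.5 0.6 0.3 0.9 0.5]
[[ 0.497  -0.3485]
 [ 0.4986 -0.3578]
 [ 0.4762 -0.3616]
 [ 0.4743 -0.3522]] [ 0.48654996 -0.35504247]
tcp proj [278.07443629 190.01271081] [ 0.45877656 -0.37045763  0.16199903]
[ 0.00087125 -0.14300771  0.07510872] [ 7.32490279e-04  9.55058106e-01 -2.96417743e-01]
```

```bash
python3 - <<'E'
from h import *;from workcell import get_obs
rel(get_obs(),[.4867,-.3546,.014],-80.4)
E
```

```text
at [ 0.4587 -0.3707  0.1623] [-8.999e+01 -3.000e-02 -7.998e+01] t 1.2
turn [-0.01  0.42  0.03] shift [-0.011   0.1483  0.0304]
```

>>> play_rows(moves=[[[0, 0.4, 0], [-0.011, 0.02, 0.0304], 40], [[0, 0.4, 0], [-0.011, 0.06, 0.0304], 40], [[0, 0.4, 0], [-0.011, 0.09, 0.0304], 40], [[0, 0.4, 0], [-0.011, 0.11, 0.0304], 40], [[0, 0.4, 0], [-0.011, 0.12, 0.0304], 40]])

```text
time: 1.7
ee_pos: [0.4859, -0.3541, 0.0402]
tcp_rot: [-90.1, 0.1, -80.4]
wrist_force: [-0.1, 0.6, 0.1]
opening: 0.0343
```

>>> play_rows(moves=[[[0, 0, 0], [0, 0.01, 0], 40], [[0, 0, 0], [0, 0.02, 0], 40], [[0, 0, 0], [0, 0.028, 0], 40], [[0, 0, 0], [0, 0.028, 0], 40], [[0, 0, 0], [0, 0.028, 0], 40]])

```text
time: 2.2
ee_pos: [0.4875, -0.3541, 0.0141]
tcp_rot: [-90.0, -0.0, -80.3]
wrist_force: [0.2, 0.4, 0.5]
opening: 0.0342
```

```bash
python3 snap.py w2
```

```text
[ 0.4875 -0.3541  0.0141] [-8.999e+01 -1.000e-02 -8.033e+01] F [0.2 0.4 0.5] op 0.0342 t 2.2
```

View pics/w2.png

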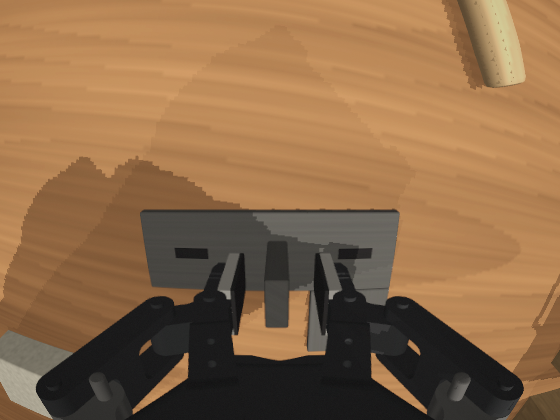

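>>> play_rows(moves=[[[0, 0, 0], [0, 0, 0], 8], [[0, 0, 0], [0, 0, 0], 4], [[0, 0, 0], [0, 0, 0], 2], [[0, 0, 0], [0, 0, 0], 0], [[0, 0, 0], [0, 0, 0], 0]], grip_force=60)

```text
time: 2.75
ee_pos: [0.4878, -0.3542, 0.0144]
tcp_rot: [-90.0, -0.0, -80.3]
wrist_force: [-0.1, 0.8, 5.6]
opening: 0.009
```

```bash
python3 snap.py w3
```

```text
[ 0.4878 -0.3542  0.0144] [-8.995e+01 -4.000e-02 -8.032e+01] F [-0.1  0.8  5.6] op 0.009 t 2.75
```

>>> play_rows(moves=[[[0, 0, 0], [0, -0.01, 0], 0], [[0, 0, 0], [0, -0.03, 0], 0], [[0, 0, 0], [0, -0.07, 0], 0], [[0, 0, 0], [0, -0.11, 0], 0], [[0, 0, 0], [0, -0.13, 0], 0]])

```text
time: 3.3
ee_pos: [0.4879, -0.3545, 0.1476]
tcp_rot: [-89.9, -0.1, -80.3]
wrist_force: [0.5, -0.2, -3.1]
opening: 0.0094
```

```bash
python3 snap.py w4; python3 - <<'E'
from h import *;from workcell import get_obs
rel(get_obs(),[.54,-.05,.16],-49.5)
E
```

```text
[ 0.4879 -0.3545  0.1476] [-89.87  -0.14 -80.33] F [ 0.5 -0.2 -3.1] op 0.0094 t 3.3
at [ 0.4886 -0.3549  0.15  ] [-89.75  -0.27 -80.33] t 3.35
turn [ -0.18 -30.83   0.33] shift [-0.2919 -0.0109  0.102 ]
```

View pics/w4.png

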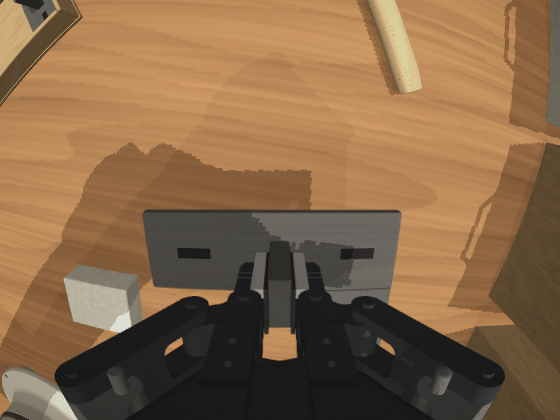

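```bash
python3 - <<'E'
from h import *;from workcell import get_obs
o=get_obs();rel(o,[.528,-.057,.17],-49.5)
c=load("pics/w4.npz");R=Ro.from_euler('xyz',c["rot"],degrees=True)
for uv in ((143,211),(401,211)):
    og,d=ray(c,*uv,True);p=R.inv().apply(og-c["ee"]);v=R.inv().apply(d);print(p+v*(.0084-p[1])/v[1])
E
```

```text
at [ 0.4886 -0.3549  0.15  ] [-89.75  -0.27 -80.33] t 3.35
turn [ -0.18 -30.83   0.33] shift [-0.287 -0.021  0.089]
[-0.06980202  0.0084      0.02640756]
[0.06347086 0.0084     0.0264849 ]
```

>>> play_rows(moves=[[[0, -6, 0], [-0.045, -0.01, 0.014], 0], [[0, -12, 0], [-0.09, -0.015, 0.028], 0], [[0, -18, 0], [-0.135, -0.021, 0.042], 0], [[0, -24, 0], [-0.18, -0.021, 0.056], 0], [[0, -30.8, 0], [-0.225, -0.021, 0.07], 0]])

```text
time: 3.85
ee_pos: [0.5182, -0.1187, 0.1639]
tcp_rot: [-90.0, 0.0, -49.3]
wrist_force: [0.6, -1.6, -3.7]
opening: 0.0093
```

```bash
python3 - <<'E'
from h import *;from workcell import get_obs
o=get_obs();rel(o,[.528,-.057,.17],-49.5)
E
```

```text
at [ 0.5182 -0.1187  0.1639] [-9.004e+01  4.000e-02 -4.930e+01] t 3.85
turn [ 0.04  0.2  -0.04] shift [-0.0404 -0.0061  0.0477]
```

>>> play_rows(moves=[[[0, 0.2, 0], [-0.02, -0.006, 0.024], 0], [[0, 0.2, 0], [-0.04, -0.006, 0.048], 0], [[0, 0.2, 0], [-0.04, -0.006, 0.048], 0], [[0, 0.2, 0], [-0.04, -0.006, 0.048], 0], [[0, 0.2, 0], [-0.04, -0.006, 0.048], 0]])

```text
time: 4.35
ee_pos: [0.5288, -0.0595, 0.1701]
tcp_rot: [-90.1, 0.0, -49.8]
wrist_force: [-0.4, -0.0, -3.2]
opening: 0.0092
```

```bash
python3 snap.py w5
```

```text
[ 0.5288 -0.0595  0.1701] [-9.006e+01  4.000e-02 -4.976e+01] F [-0.4 -0.  -3.2] op 0.0092 t 4.35
```

View pics/w5.png

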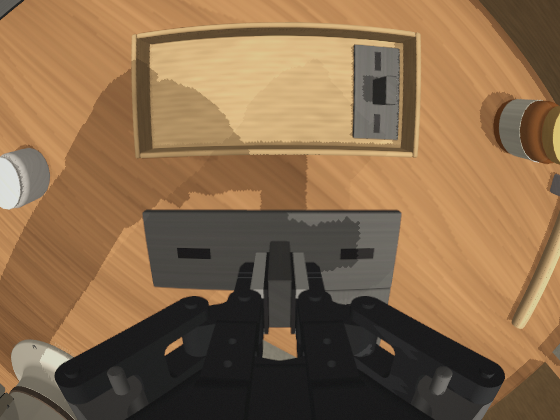

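```bash
python3 - <<'E'
from h import *
c=load("pics/w5.npz")
a=[cv2.resize(np.ascontiguousarray(c["img"][y:y+56,x:x+76,::-1]),None,fx=5,fy=5,interpolation=cv2.INTER_CUBIC) for x,y in((118,15),(350,15),(118,112),(350,112))]
cv2.imwrite("pics/w5c.png",np.vstack([np.hstack(a[:2]),np.hstack(a[2:])]))
E
```

```text
(no output)
```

View pics/w5c.png

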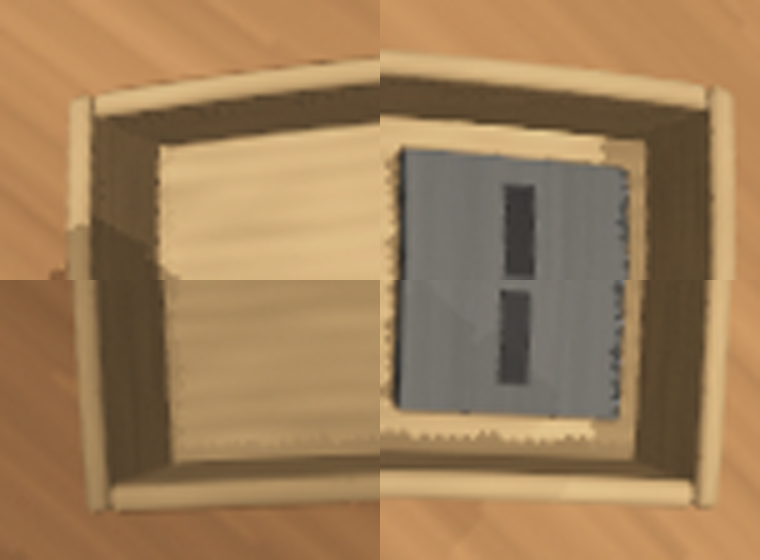

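```bash
python3 - <<'E'
from h import *
c=load("pics/w5.npz")
O=dict(TL=(118,15),TR=(350,15),BL=(118,112),BR=(350,112))
def f(n,px,hx,hy,z):
    w=[];m=[]
    for k,(x,y) in px.items():
        o=O[k];w.append(onplane(c,o[0]+(x+.5)/5-.5,o[1]+(y+.5)/5-.5,z,True));m.append((hx if k[1]=='L' else -hx,-hy if k[0]=='T' else hy))
    t,th,e=rigid(m,w);print(n,np.round(t*1000,1),round(th,2),np.round(e*1000,1));return t,th
C1=f("rim",dict(TL=(70,100),TR=(355,90),BL=(90,232),BR=(335,227)),.1275,.057,.04)
C2=f("floor",dict(TL=(158,145),TR=(265,140),BL=(172,182),BR=(253,180)),.1225,.052,.005)
B=f("bar",dict(TL=(22,148),TR=(247,170),BL=(15,128),BR=(235,138)),.0225,.045,.011)
t=(C1[0]+C2[0])/2;th=(C1[1]+C2[1])/2
a=np.radians(th);R=np.array([[np.cos(a),-np.sin(a)],[np.sin(a),np.cos(a)]])
print("bar in carton",R.T@(B[0]-t)*1000,B[1]-th)
for n,p in (("P1",(-4.5,-20.3)),("P2",(54.5,20.3))): print(n,t+R@np.array(p)/1000, th)
E
```

```text
rim [598.7   3.1] 130.41 [0.9 0.4 1.  1.3]
floor [598.9   3.7] 130.31 [1.3 1.2 1.2 1.3]
bar [590.3  20.2] 128.75 [111.9 111.7 113.6 113.7]
bar in carton [18.26348293 -4.4145783 ] -1.6097399533161365
P1 [0.61715997 0.0131587 ] 130.3611196138641
P2 [0.54801509 0.03182271] 130.3611196138641
```

```bash
python3 - <<'E'
from h import *
c=load("pics/w5.npz")
px=[(350,15,22,148,.0225,-.045),(350,15,247,170,-.0225,-.045),(350,112,15,128,.0225,.045),(350,112,235,138,-.0225,.045)]
w=[onplane(c,a+(x+.5)/5-.5,b+(y+.5)/5-.5,.011,True) for a,b,x,y,_,_ in px]
t,th,e=rigid([p[4:] for p in px],w);print(t,th,e)
a=np.radians(130.36);R=np.array([[np.cos(a),-np.sin(a)],[np.sin(a),np.cos(a)]])
print(R.T@(t-[.5988,.0034])*1000)
P=(R.T@(np.array(w)-[.5988,.0034]).T).T*1000;print(P.round(1))
from workcell import get_obs
rel(get_obs(),[.6172,.0132,.10],-49.64)
E
```

```text
[ 0.66048241 -0.06831049] 130.1462862582618 [0.00064731 0.00051974 0.00061528 0.00063915]
[-94.58751009  -0.56255667]
[[ -72.4  -45. ]
 [-117.1  -45. ]
 [ -72.2   43.8]
 [-116.6   44. ]]
at [ 0.5289 -0.0597  0.1702] [-9.004e+01  3.000e-02 -4.979e+01] t 4.4
turn [ 0.04 -0.15 -0.03] shift [0.0014 0.0702 0.1146]
```

>>> play_rows(moves=[[[0, -0.15, 0], [0.001, 0.0, 0.04], 0], [[0, -0.15, 0], [0.001, 0.02, 0.08], 0], [[0, -0.15, 0], [0.001, 0.05, 0.1146], 0], [[0, -0.15, 0], [0.001, 0.08, 0.1146], 0], [[0, -0.15, 0], [0.001, 0.095, 0.1146], 0]])

```text
time: 4.9
ee_pos: [0.6162, 0.0139, 0.0719]
tcp_rot: [-90.2, 0.2, -49.6]
wrist_force: [-0.5, -0.6, -3.0]
opening: 0.0089
```

>>> play_rows(moves=[[[0, 0, 0], [0, 0, 0], 0], [[0, 0, 0], [0, 0, 0], 0], [[0, 0, 0], [0, 0, 0], 0], [[0, 0, 0], [0, 0, 0], 0], [[0, 0, 0], [0, 0, 0], 0]])

```text
time: 5.4
ee_pos: [0.6177, 0.0142, 0.077]
tcp_rot: [-89.9, -0.1, -49.6]
wrist_force: [0.5, -0.3, -2.6]
opening: 0.0093
```

```bash
python3 snap.py w6;python3 snap.py s6 scene; python3 snap.py d6 side; python3 - <<'E'
from h import *
from workcell import get_obs
rel(get_obs(),[.6172,.0132,.0205],-49.64)
E
```

```text
[0.6177 0.0142 0.077 ] [-8.992e+01 -7.000e-02 -4.960e+01] F [ 0.5 -0.3 -2.6] op 0.0093 t 5.4
[0.6176 0.0143 0.0767] [-8.994e+01 -5.000e-02 -4.959e+01] F [-0.2 -0.1 -2.7] op 0.009 t 5.45
[0.6175 0.0144 0.0764] [-8.996e+01 -4.000e-02 -4.958e+01] F [-1.1 -0.7 -3.1] op 0.0092 t 5.5
at [0.6174 0.0144 0.0762] [-8.997e+01 -2.000e-02 -4.958e+01] t 5.55
turn [-0.03  0.06  0.02] shift [ 0.0007  0.0557 -0.001 ]
```

View pics/w6.png

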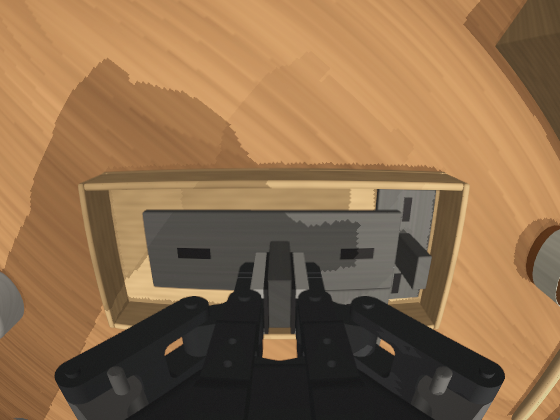

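```bash
python3 - <<'E'
from h import *
c=load("pics/w6.npz");R=Ro.from_euler('xyz',c["rot"],degrees=True)
ee=c["ee"]
c0=c;im=c["img"]
a=[cv2.resize(np.ascontiguousarray(im[160:240,x:x+76,::-1]),None,fx=5,fy=5,interpolation=cv2.INTER_CUBIC) for x in (70,400)]
cv2.imwrite("pics/w6c.png",np.hstack(a))
for uv in ((80,185),(469,184.5)):
    p=onplane(c,*uv,.04,True);print(R.inv().apply(np.array([*p,.04])-ee)*1000)
E
```

```text
[-128.8372853    36.92515103   34.36754138]
[122.33472616  37.22240156  34.52720859]
```

View pics/w6c.png

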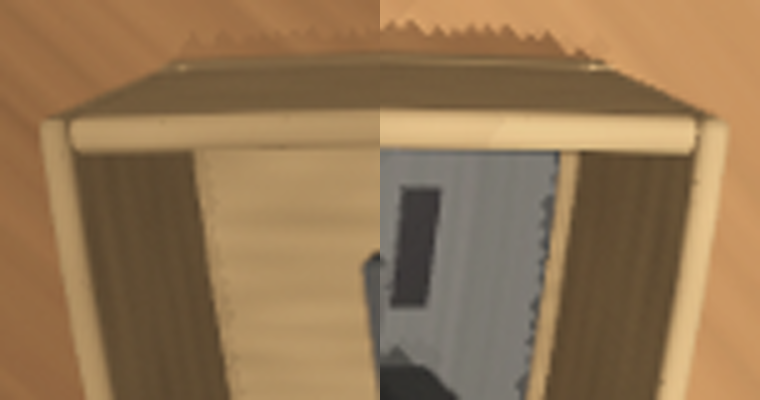

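>>> play_rows(moves=[[[0, 0, 0], [0, 0, -0.0012], 0], [[0, 0, 0], [0, 0.01, -0.0012], 0], [[0, 0, 0], [0, 0.02, -0.0012], 0], [[0, 0, 0], [0, 0.03, -0.0012], 0], [[0, 0, 0], [0, 0.035, -0.0012], 0]])

```text
time: 6.05
ee_pos: [0.6155, 0.0136, 0.0387]
tcp_rot: [-90.1, 0.1, -49.6]
wrist_force: [-0.8, -0.4, -3.2]
opening: 0.0091
```

>>> play_rows(moves=[[[0, 0, 0], [0, 0.005, 0], 0], [[0, 0, 0], [0, 0.01, 0], 0], [[0, 0, 0], [0, 0.01, 0], 0], [[0, 0, 0], [0, 0.01, 0], 0], [[0, 0, 0], [0, 0.01, 0], 0]])

```text
time: 6.55
ee_pos: [0.6166, 0.0137, 0.0311]
tcp_rot: [-90.0, -0.0, -49.6]
wrist_force: [-0.2, 0.5, -3.6]
opening: 0.0089
```

```bash
python3 snap.py w7;  python3 - <<'E'
from h import *
from workcell import get_obs
rel(get_obs(),[.6172,.0132,.0195],-49.64)
E
```

```text
[0.6166 0.0137 0.0311] [-8.997e+01 -2.000e-02 -4.958e+01] F [-0.2  0.5 -3.6] op 0.0089 t 6.55
at [0.6166 0.0136 0.0312] [-8.997e+01 -3.000e-02 -4.958e+01] t 6.6
turn [-0.03  0.06  0.03] shift [0.0007 0.0117 0.0001]
```

View pics/w7.png

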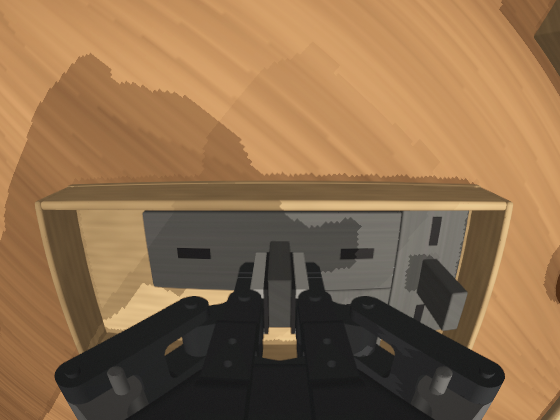

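```bash
python3 - <<'E'
from h import *
c=load("pics/w7.npz");R=Ro.from_euler('xyz',c["rot"],degrees=True);ee=c["ee"]
im=c["img"]
a=[cv2.resize(np.ascontiguousarray(im[170:250,x:x+76,::-1]),None,fx=5,fy=5,interpolation=cv2.INTER_CUBIC) for x in (28,380,440)]
cv2.imwrite("pics/w7c.png",cv2.resize(np.hstack(a),(798,280)))
T=lambda uv,z:R.inv().apply(np.array([*onplane(c,*uv,z,True),z])-ee)*1000
for uv in ((38,203),(511,203)): print("rim",T(uv,.04))
for uv in ((143,211),(401,211)): print("plate",T(uv,.0227))
for uv in ((404,211),(392,310)): print("bar",T(uv,.011))
E
```

```text
rim [-127.36460168   -8.87686908   35.78023542]
rim [121.41171588  -8.79162932  35.79351435]
plate [-70.26448453   8.43797399  26.01158852]
plate [63.11306533  8.48369503 26.06227669]
bar [69.78990762 20.18416298 22.29456647]
bar [ 72.14854843  20.15304938 -43.72872407]
```

View pics/w7c.png

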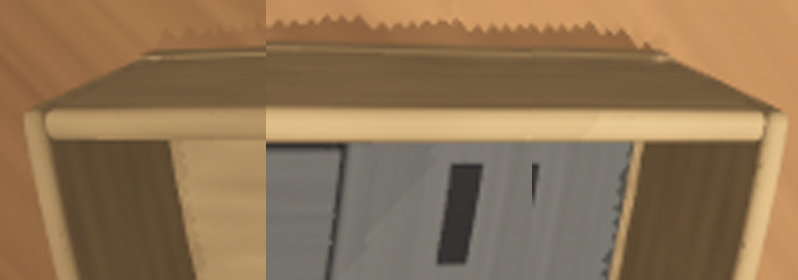

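>>> play_rows(moves=[[[0, 0, 0], [0.0005, 0.003, 0.0003], 0], [[0, 0, 0], [0.0005, 0.006, 0.0003], 0], [[0, 0, 0], [0.0005, 0.009, 0.0003], 0], [[0, 0, 0], [0.0005, 0.0105, 0.0003], 0], [[0, 0, 0], [0.0005, 0.0115, 0.0003], 0]])

```text
time: 7.1
ee_pos: [0.6167, 0.0134, 0.0194]
tcp_rot: [-90.0, 0.0, -49.6]
wrist_force: [-5.4, -0.3, 7.1]
opening: 0.0096
```

```bash
python3 snap.py w8;  python3 - <<'E'
from h import *
from workcell import get_obs
rel(get_obs(),[.6172,.0132,.0195],-49.64)
E
```

```text
[0.6167 0.0134 0.0194] [-9.002e+01  1.000e-02 -4.958e+01] F [-5.4 -0.3  7.1] op 0.0096 t 7.1
at [0.6168 0.0134 0.0195] [-90.     0.   -49.58] t 7.15
turn [ 0.    0.06 -0.  ] shift [ 0.0004 -0.      0.0001]
```

View pics/w8.png

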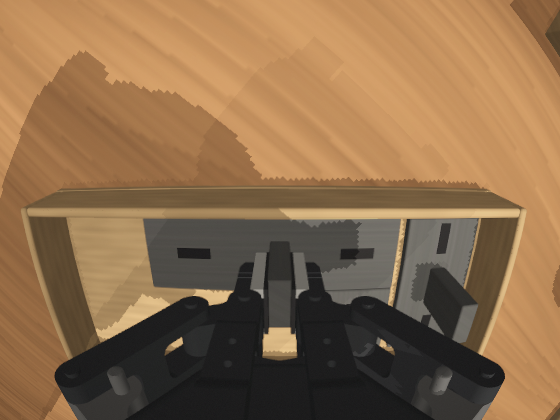

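>>> play_rows(moves=[[[0, 0, 0], [0, 0, 0], 25], [[0, 0, 0], [0, 0, 0], 30], [[0, 0, 0], [0, 0, 0], 30], [[0, 0, 0], [0, 0, 0], 30], [[0, 0, 0], [0, -0.002, 0], 30]])

```text
time: 7.65
ee_pos: [0.6168, 0.0135, 0.0211]
tcp_rot: [-90.0, 0.0, -49.6]
wrist_force: [0.1, 0.3, 0.2]
opening: 0.0254
```

```bash
python3 snap.py w9
```

```text
[0.6168 0.0135 0.0211] [-9.001e+01  1.000e-02 -4.958e+01] F [0.1 0.3 0.2] op 0.0254 t 7.65
```

View pics/w9.png

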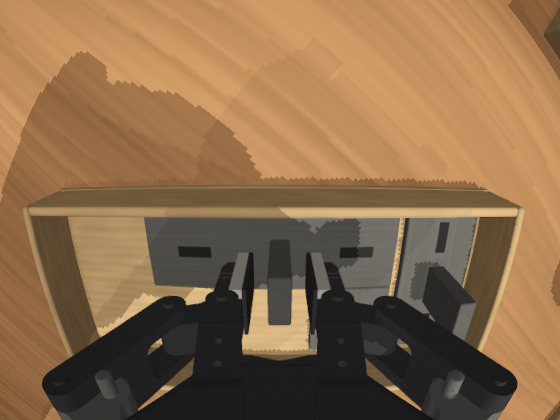

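>>> play_rows(moves=[[[0, 0, 0], [0, -0.01, 0], 30], [[0, 0, 0], [0, -0.04, 0], 30], [[0, 0, 0], [0, -0.08, 0], 30], [[0, 0, 0], [0, -0.12, -0.02], 30], [[0, 0, 0], [0, -0.15, -0.06], 30]])

```text
time: 8.2
ee_pos: [0.5721, -0.0248, 0.1742]
tcp_rot: [-89.9, -0.1, -49.5]
wrist_force: [-0.7, -0.9, -0.8]
opening: 0.026
```

>>> play_rows(moves=[[[0, 0, 0], [-0.01, 0, -0.03], 30], [[0, 0, 0], [-0.01, 0, -0.03], 30], [[0, 0, 0], [-0.01, 0, -0.03], 30], [[0, 0, 0], [-0.01, 0, -0.03], 30], [[0, 0, 0], [-0.01, 0, -0.03], 30]])

```text
time: 8.7
ee_pos: [0.5424, -0.0369, 0.1708]
tcp_rot: [-90.0, 0.0, -49.5]
wrist_force: [0.0, 0.3, 0.9]
opening: 0.0259
```

```bash
python3 snap.py w10; python3 - <<'E'
from h import *
c=load("pics/w10.npz")
cv2.imwrite("pics/w10c.png",cv2.resize(c["img"][20:190,120:420,::-1],None,fx=2.6,fy=2.6,interpolation=cv2.INTER_CUBIC))
E
```

```text
[ 0.5424 -0.0369  0.1708] [-9.003e+01  3.000e-02 -4.954e+01] F [0.  0.3 0.9] op 0.0259 t 8.7
```

View pics/w10.png

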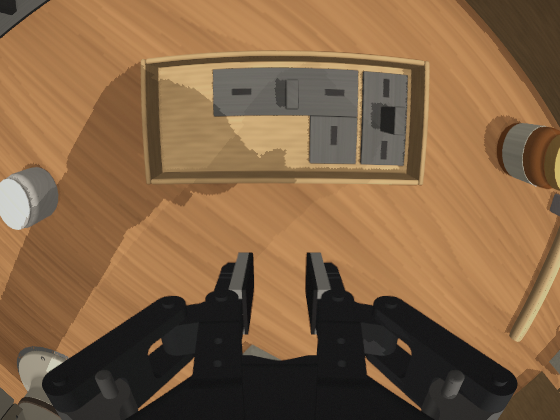

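View pics/w10c.png

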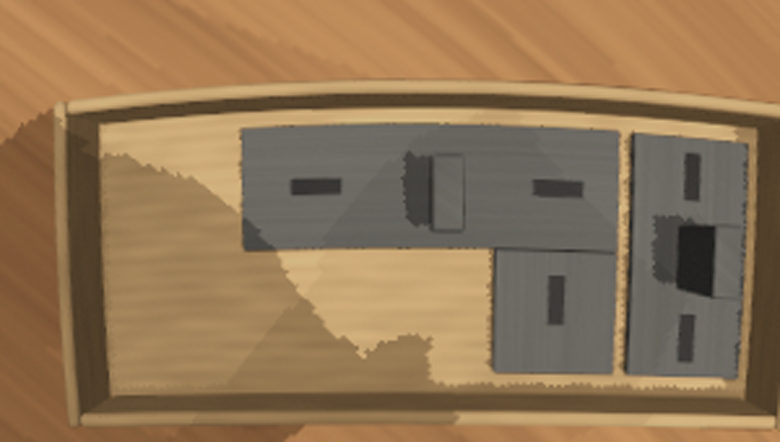

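```bash
python3 - <<'E'
from h import *
c=load("pics/w10.npz")
W=lambda x,y,z:onplane(c,120+(x+.5)/2.6-.5,20+(y+.5)/2.6-.5,z,True)
t1,h1,e1=rigid(Lc,[W(*p,.011) for p in ((618,131),(243,130),(245,250),(493,249),(491,373),(615,374))]);print(t1,h1,e1*1000)
m=np.array([(122.5,-52),(122.5,52),(-122.5,-52),(-122.5,52)])/1000
tc,hc,ec=rigid(m,[W(*p,.005) for p in ((100,123),(110,396),(755,127),(745,390))]);print(tc,hc,ec*1000)
tr,hr,er=rigid(np.array([(127.5,-57),(127.5,57)])/1000,[W(*p,.04) for p in ((57,103),(73,425))]);print("rim+x",tr,hr,er*1000)
th=np.radians(hc);R=np.array([[np.cos(th),-np.sin(th)],[np.sin(th),np.cos(th)]])
p1=R.T@(t1-tc)*1000;print("P1 in carton",p1,h1-hc)
E
```

```text
[0.61614431 0.01181535] 130.50177963266916 [0.89870938 0.9985752  1.07963702 0.6108359  0.68539913 0.57995948]
[0.59931575 0.00404536] 130.71551124072926 [0.67003026 1.40173086 0.92599095 1.2079805 ]
rim+x [0.60058031 0.00227307] 130.63292826510016 [0.86634699 0.86634699]
P1 in carton [ -5.08800954 -17.8237328 ] -0.21373160806010105
```

```bash
python3 - <<'E'
from h import *;from workcell import get_obs
rel(get_obs(),[.50,.342,.16],-33)
E
```

```text
at [ 0.5423 -0.0369  0.1707] [-9.004e+01  4.000e-02 -4.954e+01] t 8.75
turn [  0.03 -16.54  -0.04] shift [-0.3157  0.0108  0.2137]
```

>>> play_rows(moves=[[[0, -3, 0], [-0.04, 0, 0.027], 35], [[0, -6, 0], [-0.08, 0, 0.054], 35], [[0, -9, 0], [-0.12, 0, 0.081], 35], [[0, -12, 0], [-0.16, 0, 0.108], 35], [[0, -16.5, 0], [-0.2, 0, 0.135], 40]])

```text
time: 9.25
ee_pos: [0.5147, 0.2048, 0.1709]
tcp_rot: [-90.0, 0.0, -32.9]
wrist_force: [1.1, -0.7, 0.2]
opening: 0.0341
```

```bash
python3 - <<'E'
from h import *;from workcell import get_obs
rel(get_obs(),[.50,.342,.16],-33)
E
```

```text
at [0.5147 0.2048 0.1709] [-9.002e+01  1.000e-02 -3.293e+01] t 9.25
turn [ 0.02  0.07 -0.01] shift [-0.0869  0.0109  0.1072]
```

>>> play_rows(moves=[[[0, 0, 0], [-0.03, 0.01, 0.037], 40], [[0, 0, 0], [-0.06, 0.01, 0.074], 40], [[0, 0, 0], [-0.085, 0.01, 0.104], 40], [[0, 0, 0], [-0.085, 0.01, 0.104], 40], [[0, 0, 0], [-0.085, 0.01, 0.104], 40]])

```text
time: 9.75
ee_pos: [0.5001, 0.3371, 0.1603]
tcp_rot: [-90.1, 0.0, -32.9]
wrist_force: [-0.0, -0.5, 0.4]
opening: 0.0341
```

```bash
python3 snap.py w11; python3 - <<'E'
from h import *
c=load("pics/w11.npz")
cv2.imwrite("pics/w11c.png",cv2.resize(c["img"][80:260,180:380,::-1],None,fx=3,fy=3,interpolation=cv2.INTER_CUBIC))
E
```

```text
[0.5001 0.3371 0.1603] [-9.009e+01  3.000e-02 -3.294e+01] F [-0.  -0.5  0.4] op 0.0341 t 9.75
```

View pics/w11.png

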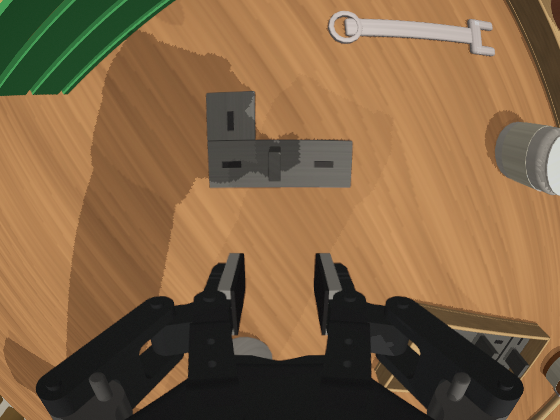

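View pics/w11c.png

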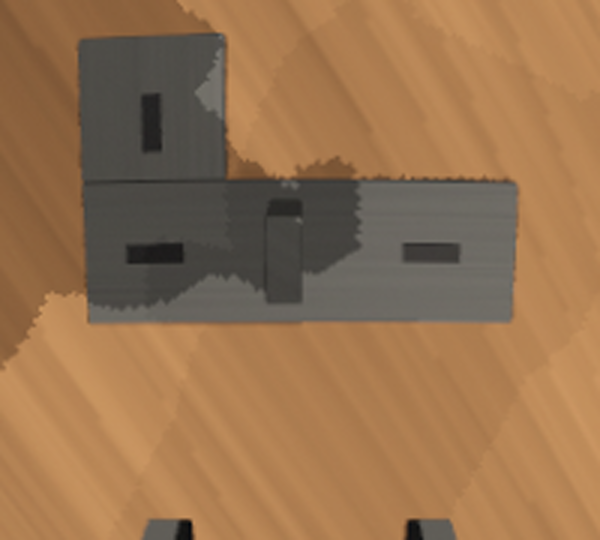

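```bash
python3 - <<'E'
from h import *
c=load("pics/w11.npz")
W=lambda x,y,z:onplane(c,180+(x+.5)/3-.5,80+(y+.5)/3-.5,z,True)
t,h,e=rigid(Lc,[W(*p,.006) for p in ((89,322),(512,321),(516,182),(225,181),(224,35),(80,40))]);print(t,h,e*1000)
tt=[W(*p,.046) for p in ((266,216),(301,216),(301,302),(266,302))];print(np.mean(tt,0))
from workcell import get_obs
p=(t+np.mean(tt,0))/2
rel(get_obs(),[*p,.014],h)
E
```

```text
[0.51283471 0.36380776] -32.68760035637481 [0.868606   0.64689488 0.76920503 0.412432   0.6504191  1.04903652]
[0.51298238 0.36401716]
at [0.5004 0.3362 0.1606] [-9.007e+01  1.000e-02 -3.303e+01] t 9.8
turn [ 0.07 -0.34 -0.01] shift [-0.0046  0.1466  0.0302]
```

>>> play_rows(moves=[[[0, -0.3, 0], [-0.0046, 0.02, 0.0302], 40], [[0, -0.3, 0], [-0.0046, 0.06, 0.0302], 40], [[0, -0.3, 0], [-0.0046, 0.09, 0.0302], 40], [[0, -0.3, 0], [-0.0046, 0.105, 0.0302], 40], [[0, -0.3, 0], [-0.0046, 0.105, 0.0302], 40]])

```text
time: 10.3
ee_pos: [0.5126, 0.3622, 0.0543]
tcp_rot: [-90.2, 0.1, -32.9]
wrist_force: [-0.2, -0.3, 0.2]
opening: 0.034
```

```bash
python3 - <<'E'
from h import *;from workcell import get_obs
rel(get_obs(),[.5129,.3639,.014],-32.7)
E
```

```text
at [0.5126 0.3622 0.0543] [-9.019e+01  7.000e-02 -3.285e+01] t 10.3
turn [ 0.19 -0.15 -0.07] shift [-0.0006  0.0403  0.0017]
```

>>> play_rows(moves=[[[0, -0.1, 0], [-0.0004, 0.01, 0.0008], 40], [[0, -0.1, 0], [-0.0004, 0.02, 0.0008], 40], [[0, -0.1, 0], [-0.0004, 0.03, 0.0008], 40], [[0, -0.1, 0], [-0.0004, 0.041, 0.0008], 40], [[0, -0.1, 0], [-0.0004, 0.041, 0.0008], 40]])

```text
time: 10.8
ee_pos: [0.5125, 0.3642, 0.0133]
tcp_rot: [-90.1, 0.1, -32.7]
wrist_force: [-0.7, -0.5, -0.4]
opening: 0.0341
```

```bash
python3 snap.py w12; python3 - <<'E'
from h import *;from workcell import get_obs
rel(get_obs(),[.5129,.3639,.014],-32.7)
E
```

```text
[0.5125 0.3642 0.0133] [-9.014e+01  5.000e-02 -3.268e+01] F [-0.7 -0.5 -0.4] op 0.0341 t 10.8
at [0.5128 0.3644 0.0143] [-9.009e+01  4.000e-02 -3.268e+01] t 10.85
turn [ 0.09  0.02 -0.04] shift [ 0.0004  0.0003 -0.0004]
```

View pics/w12.png

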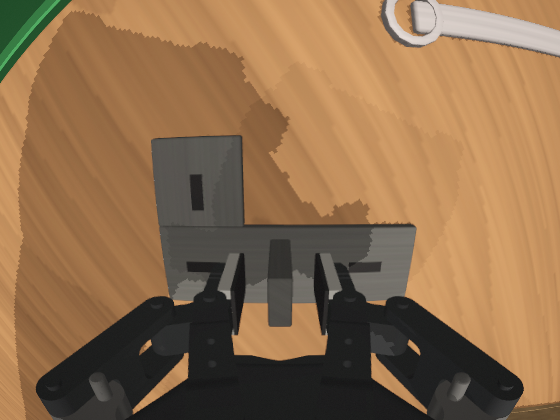

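Tab sits centred between the pads (col 279, pads at 240 and 320). Closing.

>>> play_rows(moves=[[[0, 0, 0], [0, 0, 0], 8], [[0, 0, 0], [0, 0, 0], 4], [[0, 0, 0], [0, 0, 0], 2], [[0, 0, 0], [0, 0, 0], 0], [[0, 0, 0], [0, 0, 0], 0]], grip_force=60)

```text
time: 11.35
ee_pos: [0.5136, 0.365, 0.0159]
tcp_rot: [-89.9, -0.0, -32.7]
wrist_force: [-0.2, 0.6, 4.1]
opening: 0.0091
```

>>> play_rows(moves=[[[0, 0, 0], [0, -0.01, 0], 0], [[0, 0, 0], [0, -0.03, 0], 0], [[0, 0, 0], [0, -0.07, 0], 0], [[0, 0, 0], [0, -0.11, 0], 0], [[0, 0, 0], [0, -0.155, 0], 0]])

```text
time: 11.85
ee_pos: [0.5125, 0.3642, 0.1709]
tcp_rot: [-90.1, 0.0, -32.7]
wrist_force: [0.6, 0.7, -2.4]
opening: 0.0089
```

```bash
python3 snap.py w13; python3 - <<'E'
from h import *;from workcell import get_obs
rel(get_obs(),[.522,-.06,.175],-49.6)
E
```

```text
[0.5125 0.3642 0.1709] [-9.013e+01  4.000e-02 -3.268e+01] F [ 0.6  0.7 -2.4] op 0.0089 t 11.85
at [0.5143 0.3654 0.1801] [-89.56  -0.18 -32.68] t 11.9
turn [-0.46 16.92  0.11] shift [ 0.2362  0.0031 -0.3539]
```

View pics/w13.png

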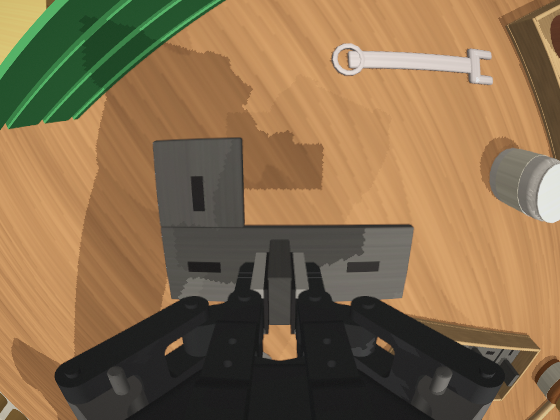

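>>> play_rows(moves=[[[0, 3, 0], [0.026, -0.005, -0.04], 0], [[0, 6, 0], [0.052, -0.01, -0.08], 0], [[0, 9, 0], [0.078, -0.015, -0.12], 0], [[0, 12, 0], [0.104, -0.02, -0.16], 0], [[0, 15, 0], [0.13, -0.025, -0.2], 0]])

```text
time: 12.4
ee_pos: [0.5141, 0.1244, 0.1953]
tcp_rot: [-90.0, 0.0, -47.8]
wrist_force: [0.4, 0.7, -3.1]
opening: 0.0089
```

```bash
python3 - <<'E'
from h import *;from workcell import get_obs
rel(get_obs(),[.514,-.069,.20],-49.6)
E
```

```text
at [0.5141 0.1244 0.1953] [-9.003e+01  1.000e-02 -4.778e+01] t 12.4
turn [ 0.03  1.82 -0.01] shift [ 0.1432 -0.0047 -0.13  ]
```

>>> play_rows(moves=[[[0, 1, 0], [0.033, -0.003, -0.03], 0], [[0, 1.8, 0], [0.066, -0.005, -0.06], 0], [[0, 1.8, 0], [0.1, -0.005, -0.09], 0], [[0, 1.8, 0], [0.13, -0.005, -0.12], 0], [[0, 1.8, 0], [0.143, -0.005, -0.13], 0]])

```text
time: 12.9
ee_pos: [0.514, -0.0703, 0.2002]
tcp_rot: [-90.1, -0.0, -49.6]
wrist_force: [0.4, 0.8, -3.8]
opening: 0.009
```

>>> play_rows(moves=[[[0, 0, 0], [0, 0, 0], 0], [[0, 0, 0], [0, 0, 0], 0], [[0, 0, 0], [0, 0, 0], 0], [[0, 0, 0], [0, 0, 0], 0], [[0, 0, 0], [0, 0, 0], 0]])

```text
time: 13.4
ee_pos: [0.5149, -0.0662, 0.2002]
tcp_rot: [-90.0, 0.0, -49.4]
wrist_force: [-0.0, -0.4, -3.8]
opening: 0.0087
```

```bash
python3 snap.py w14; python3 - <<'E'
from h import *
c=load("pics/w14.npz")
cv2.imwrite("pics/w14c.png",cv2.resize(c["img"][0:150,130:430,::-1],None,fx=2.6,fy=2.6,interpolation=cv2.INTER_CUBIC))
E
```

```text
[ 0.5149 -0.0662  0.2002] [-90.    0.  -49.4] F [-0.  -0.4 -3.8] op 0.0087 t 13.4
```

View pics/w14.png

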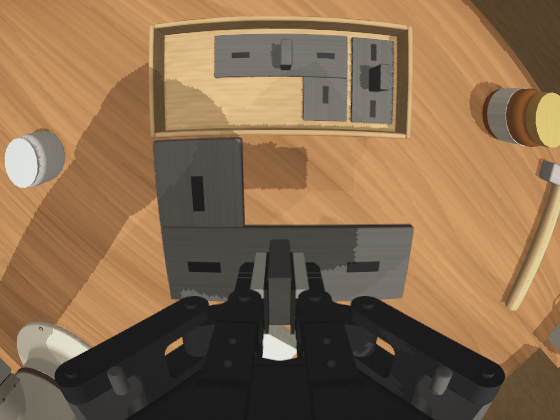

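View pics/w14c.png

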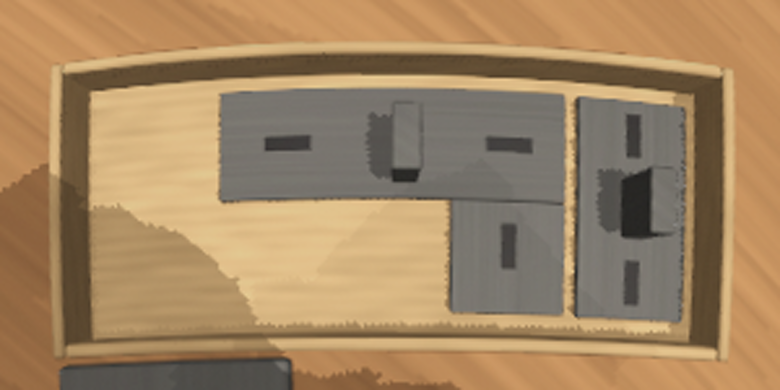

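```bash
python3 - <<'E'
from h import *
c=load("pics/w14.npz");Rt=Ro.from_euler('xyz',c["rot"],degrees=True);ee=c["ee"]
W=lambda x,y,z:onplane(c,130+(x+.5)/2.6-.5,(y+.5)/2.6-.5,z,True)
t1,h1,e1=rigid(Lc,[W(*p,.011) for p in ((564,95),(220,93),(220,201),(450,200),(451,313),(563,315))]);print("P1",t1,h1,e1*1000)
def rect(hx,hy,z,ps): return rigid([(hx,-hy),(-hx,-hy),(hx,hy),(-hx,hy)],[W(*p,z) for p in ps])
tr,hr,er=rect(.1275,.057,.04,((52,68),(732,70),(57,357),(725,360)));print("rim",tr,hr,er*1000)
tf,hf,ef=rect(.1225,.052,.005,((90,90),(692,93),(93,340),(690,343)));print("floor",tf,hf,ef*1000)
tc=(tr+tf)/2;hc=(hr+hf+h1)/3
a=np.radians(hc);R=np.array([[np.cos(a),-np.sin(a)],[np.sin(a),np.cos(a)]])
print("P1 in C",R.T@(t1-tc)*1000,h1-hc)
# held
w=[]
for uv in ((154,141),(241,138),(243.5,226),(412.5,225.5)):
    og,d=ray(c,*uv,True);p=Rt.inv().apply(og-ee);v=Rt.inv().apply(d);q=p+v*(.0095-p[1])/v[1];w.append((q[0],q[2]))
w=np.array(w);print(w*1000)
# plate axes: x->tool x, y->tool z
th_,hh,eh=rigid(Lc[[5,4,3,2]],w);print("held off",th_*1000,hh,eh*1000)
tgt=tc+R@np.array([.0543,.0215]);print("target",tgt,hc-180)
tgtP1=t1+R@np.array([.0593,.0395]);print("rel P1",tgtP1)
rel({"ee_pos":ee,"tcp_rot":c["rot"],"time":0},[*tgt,.10],hc-180)
E
```

```text
P1 [0.61596999 0.01185293] 130.48312419394225 [0.78040462 0.28524321 0.67696042 0.4806582  0.44460431 0.49093582]
rim [0.59836615 0.00303677] 130.4651463527366 [1.70867598 1.43866343 2.25389327 2.12555298]
floor [0.59893597 0.00354188] 130.44064490769787 [1.3829728  0.89363761 1.06889534 1.73449841]
P1 in C [ -4.72382288 -18.73409504] 0.020152375816678614
[[-60.99097735  61.74211774]
 [-17.42068181  61.68718893]
 [-17.40895182  17.83013304]
 [ 71.26475536  17.59639128]]
held off [ 0.59034915 -0.78948465] -0.02926478893368758 [1.47408078 0.53426238 0.61048537 1.40009601]
target [0.54705497 0.03064958] -49.53702818187443
rel P1 [0.54743426 0.0313361 ]
at [ 0.5149 -0.0662  0.2002] [-90.    0.  -49.4] t 0
turn [ 0.    0.14 -0.  ] shift [-0.0526  0.1002  0.0874]
```

>>> play_rows(moves=[[[0, 0.1, 0], [-0.02, 0, 0.033], 0], [[0, 0.1, 0], [-0.04, 0, 0.066], 0], [[0, 0.1, 0], [-0.053, 0.02, 0.088], 0], [[0, 0.1, 0], [-0.053, 0.06, 0.088], 0], [[0, 0.1, 0], [-0.053, 0.1, 0.088], 0]])

```text
time: 13.95
ee_pos: [0.5479, 0.0318, 0.0995]
tcp_rot: [-89.9, -0.1, -49.4]
wrist_force: [0.3, -0.7, -3.5]
opening: 0.0092
```

>>> play_rows(moves=[[[0, 0, 0], [0, 0.01, 0], 0], [[0, 0, 0], [0, 0.022, 0], 0], [[0, 0, 0], [0, 0.022, 0], 0], [[0, 0, 0], [0, 0.022, 0], 0], [[0, 0, 0], [0, 0.022, 0], 0]])

```text
time: 14.45
ee_pos: [0.5483, 0.0303, 0.0801]
tcp_rot: [-89.9, -0.1, -49.6]
wrist_force: [-0.4, -0.1, -3.2]
opening: 0.009
```

```bash
python3 snap.py w15; python3 - <<'E'
from h import *
from workcell import get_obs
rel(get_obs(),[.5473,.0309,.0205],-49.54)
c=load("pics/w15.npz")
cv2.imwrite("pics/w15c.png",cv2.resize(c["img"][90:350,110:510,::-1],None,fx=2,fy=2,interpolation=cv2.INTER_CUBIC))
E
```

```text
[0.5483 0.0303 0.0801] [-89.87  -0.09 -49.6 ] F [-0.4 -0.1 -3.2] op 0.009 t 14.45
at [0.5482 0.0303 0.0798] [-8.989e+01 -8.000e-02 -4.959e+01] t 14.5
turn [-0.11 -0.05  0.08] shift [-0.0011  0.0593 -0.0004]
```

View pics/w15c.png

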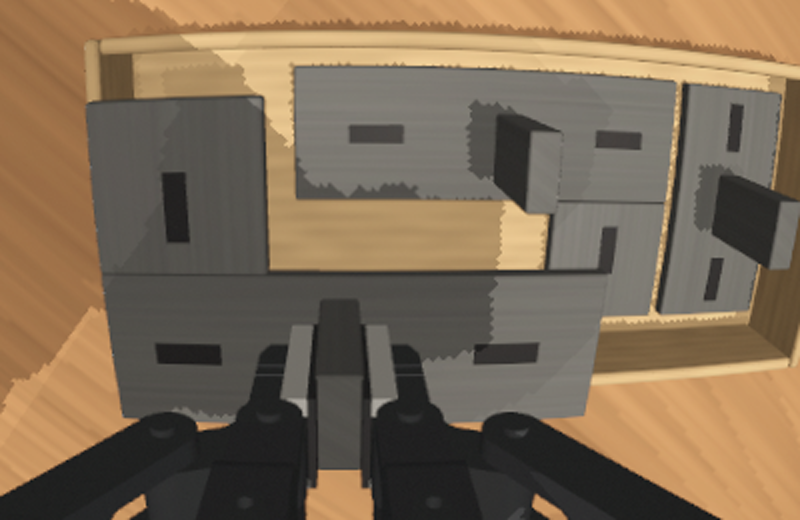

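```bash
python3 - <<'E'
from h import *
c=load("pics/w15.npz");Rt=Ro.from_euler('xyz',c["rot"],degrees=True);ee=c["ee"]
T=lambda x,y,z:Rt.inv().apply(np.array([*onplane(c,110+(x+.5)/2-.5,90+(y+.5)/2-.5,z,True),z])-ee)*1000
print("P1",T(294,66,.011),T(296,198,.011),T(675,81,.011))
print("rim TL",T(86,42,.04))
for n,p in (("leg",(88,102)),("leg",(262,97)),("inner",(267,270)),("arm",(607,270))):
    print(n,T(*p,ee[2]-.0095))
E
```

```text
P1 [-14.03104134  69.21821078  66.44771532] [-13.91269965  69.12200255  22.31421901] [119.77718088  69.43946213  66.51346404]
rim TL [-73.24169355  40.14355132  77.10999378]
leg [-61.16443536   9.53412194  61.87410983]
leg [-17.5944173    9.60545297  61.5696513 ]
inner [-17.54964251   9.51147257  18.51170299]
arm [71.66741846  9.65774267 17.98331576]
```

>>> play_rows(moves=[[[0, 0, 0], [-0.0011, 0, 0], 0], [[0, 0, 0], [-0.0011, 0.01, 0], 0], [[0, 0, 0], [-0.0011, 0.02, 0], 0], [[0, 0, 0], [-0.0011, 0.03, 0], 0], [[0, 0, 0], [-0.0011, 0.037, 0], 0]])

```text
time: 15.0
ee_pos: [0.546, 0.0312, 0.0395]
tcp_rot: [-90.1, 0.1, -49.6]
wrist_force: [-0.5, -0.5, -3.0]
opening: 0.0088
```

>>> play_rows(moves=[[[0, 0, 0], [0, 0.004, 0], 0], [[0, 0, 0], [0, 0.007, 0], 0], [[0, 0, 0], [0, 0.007, 0], 0], [[0, 0, 0], [0, 0.007, 0], 0], [[0, 0, 0], [0, 0.007, 0], 0]])

```text
time: 15.5
ee_pos: [0.5469, 0.0313, 0.0346]
tcp_rot: [-90.0, -0.0, -49.6]
wrist_force: [0.4, -0.1, -2.7]
opening: 0.0089
```

```bash
python3 snap.py w16; python3 - <<'E'
from h import *
from workcell import get_obs
rel(get_obs(),[.5473,.0309,.0205],-49.54)
c=load("pics/w16.npz")
cv2.imwrite("pics/w16c.png",cv2.resize(c["img"][90:350,110:510,::-1],None,fx=2,fy=2,interpolation=cv2.INTER_CUBIC))
E
```

```text
[0.5469 0.0313 0.0346] [-8.997e+01 -2.000e-02 -4.958e+01] F [ 0.4 -0.1 -2.7] op 0.0089 t 15.5
at [0.5469 0.0313 0.0346] [-8.997e+01 -2.000e-02 -4.958e+01] t 15.55
turn [-0.03 -0.04  0.02] shift [0.0005 0.0141 0.0001]
```

View pics/w16c.png

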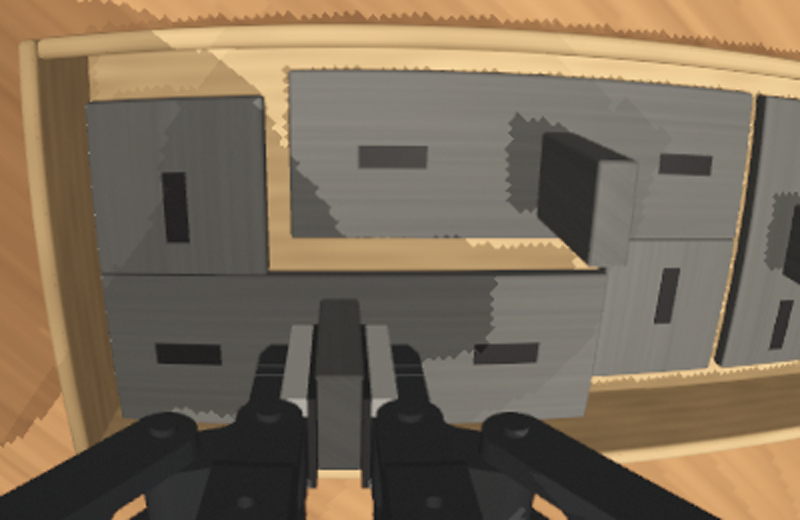

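```bash
python3 - <<'E'
from h import *
c=load("pics/w16.npz");Rt=Ro.from_euler('xyz',c["rot"],degrees=True);ee=c["ee"]
T=lambda x,y,z:Rt.inv().apply(np.array([*onplane(c,110+(x+.5)/2-.5,90+(y+.5)/2-.5,z,True),z])-ee)*1000
print("P1",T(290,70,.011),T(290,238,.011),T(752,92,.011))
print("rim TL",T(20,42,.04))
for n,p in (("leg",(88,102)),("leg",(262,97)),("inner",(267,271)),("arm",(605,271))):
    print(n,T(*p,ee[2]-.0095))
E
```

```text
P1 [-11.94465586  23.67299057  67.24380583] [-12.64527613  23.64944271  22.50558954] [121.95605546  23.72748486  67.4425142 ]
rim TL [-71.60252835  -5.34568059  77.9525783 ]
leg [-61.14238837   9.50735413  61.90227243]
leg [-17.56342591   9.52489897  61.600157  ]
inner [-17.53844064   9.50237343  18.2611399 ]
arm [71.09840137  9.53811789 17.76082557]
```

>>> play_rows(moves=[[[0, 0, 0], [0, 0.004, 0.0004], 0], [[0, 0, 0], [0, 0.007, 0.0004], 0], [[0, 0, 0], [0, 0.01, 0.0004], 0], [[0, 0, 0], [0, 0.012, 0.0004], 0], [[0, 0, 0], [0, 0.014, 0.0004], 0]])

```text
time: 16.05
ee_pos: [0.5468, 0.0315, 0.0208]
tcp_rot: [-90.0, 0.0, -49.6]
wrist_force: [-8.6, -0.6, 19.3]
opening: 0.009
```

```bash
python3 snap.py w17; python3 - <<'E'
from h import *
c=load("pics/w17.npz")
cv2.imwrite("pics/w17c.png",cv2.resize(c["img"][90:350,110:510,::-1],None,fx=2,fy=2,interpolation=cv2.INTER_CUBIC))
E
```

```text
[0.5468 0.0315 0.0208] [-90.     0.   -49.58] F [-8.6 -0.6 19.3] op 0.009 t 16.05
```

View pics/w17c.png

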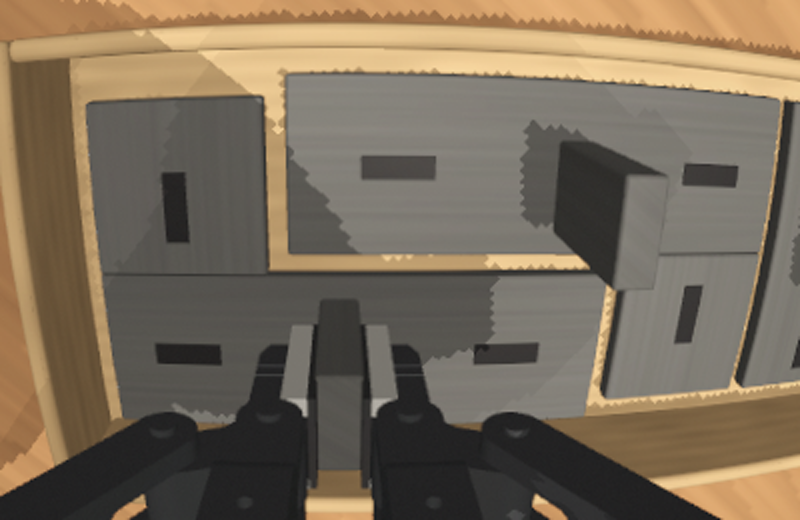

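>>> play_rows(moves=[[[0, 0, 0], [0, -0.0006, 0], 0], [[0, 0, 0], [0, -0.0006, 0], 0], [[0, 0, 0], [0, -0.0006, 0], 20], [[0, 0, 0], [0, -0.0006, 0], 30], [[0, 0, 0], [0, -0.0006, 0], 30]])

```text
time: 16.6
ee_pos: [0.5471, 0.0315, 0.021]
tcp_rot: [-90.0, -0.0, -49.6]
wrist_force: [0.8, 0.1, -0.8]
opening: 0.0254
```

>>> play_rows(moves=[[[0, 0, 0], [0, -0.002, 0], 30], [[0, 0, 0], [0, -0.01, 0], 30], [[0, 0, 0], [0, -0.04, 0], 30], [[0, 0, 0], [0, -0.08, 0], 30], [[0, 0, 0], [0, -0.12, 0], 30]])

```text
time: 17.1
ee_pos: [0.5466, 0.0315, 0.1427]
tcp_rot: [-90.0, 0.0, -49.6]
wrist_force: [1.4, 0.2, 0.6]
opening: 0.0256
```

>>> play_rows(moves=[[[0, 0, 0], [0.01, -0.02, -0.03], 30], [[0, 0, 0], [0.02, -0.03, -0.06], 30], [[0, 0, 0], [0.03, -0.04, -0.07], 30], [[0, 0, 0], [0.03, -0.04, -0.07], 30], [[0, 0, 0], [0.03, -0.04, -0.07], 30]])

```text
time: 17.6
ee_pos: [0.5135, -0.0367, 0.1809]
tcp_rot: [-90.0, -0.0, -49.6]
wrist_force: [0.3, 0.5, -1.3]
opening: 0.0259
```

```bash
python3 snap.py w18; python3 snap.py s18 scene; python3 snap.py d18 side; python3 - <<'E'
from h import *
c=load("pics/w18.npz")
cv2.imwrite("pics/w18c.png",cv2.resize(c["img"][40:230,120:430,::-1],None,fx=2.5,fy=2.5,interpolation=cv2.INTER_CUBIC))
E
```

```text
[ 0.5135 -0.0367  0.1809] [-8.997e+01 -1.000e-02 -4.962e+01] F [ 0.3  0.5 -1.3] op 0.0259 t 17.6
[ 0.5133 -0.0363  0.1804] [-9.001e+01  3.000e-02 -4.958e+01] F [ 0.1  0.7 -0.6] op 0.0255 t 17.65
[ 0.5132 -0.0361  0.1801] [-9.003e+01  5.000e-02 -4.955e+01] F [-0.3 -0.3  0.1] op 0.0254 t 17.7
```

View pics/w18c.png

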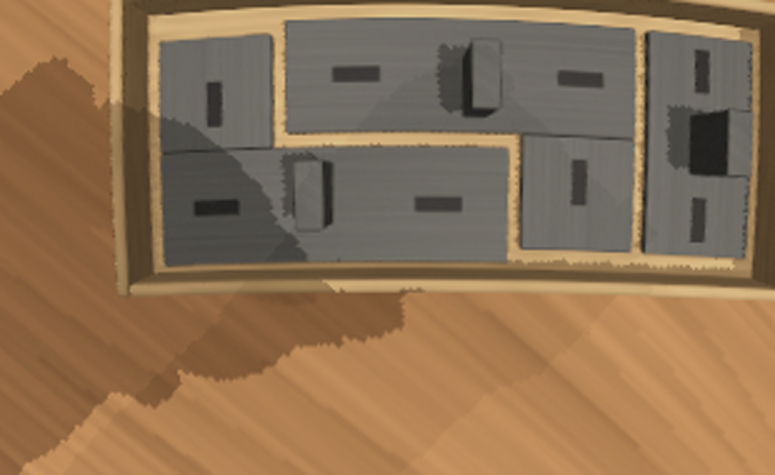

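View pics/d18.png

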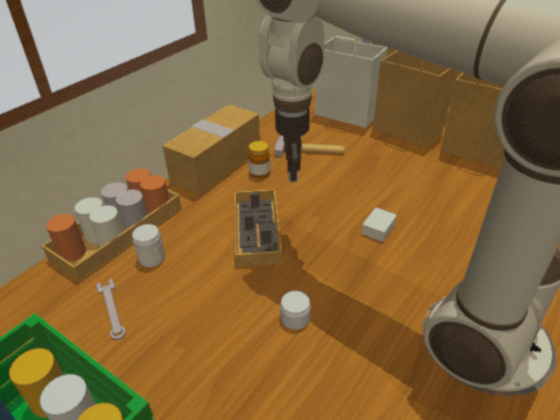

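View pics/s18.png

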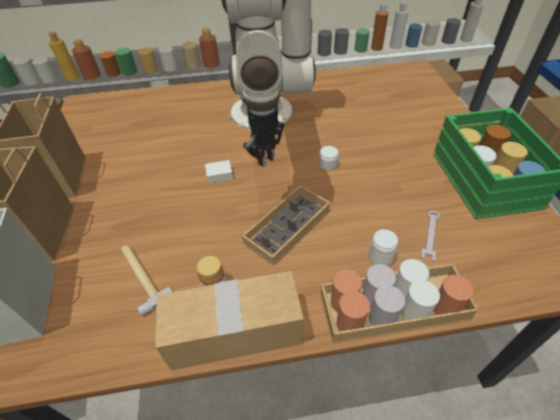

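```bash
python3 - <<'E'
from h import *
c=load("pics/w18.npz")
W=lambda x,y,z:onplane(c,120+(x+.5)/2.5-.5,40+(y+.5)/2.5-.5,z,True)
t1,h1,e1=rigid(Lc,[W(*p,.011) for p in ((634,29),(286,21),(286,133),(522,135),(521,248),(631,250))]);print(t1,h1,e1*1000)
t2,h2,e2=rigid(Lc,[W(*p,.011) for p in ((164,265),(507,261),(508,148),(272,148),(272,36),(160,42))]);print(t2,h2,e2*1000)
a=np.radians(h1);R=np.array([[np.cos(a),-np.sin(a)],[np.sin(a),np.cos(a)]]);print("P2-P1",R.T@(t2-t1)*1000,"carton est",R.T@(np.array([.5989,.0035])-t1)*1000, "P2 in C",R.T@(t2-[.5989,.0035])*1000)
for n in("scene","side"):
    A=load(f"pics/{n}0.npz")["img"].astype(int);B=load(f"pics/{n[0] if n=='scene' else 'd'}18.npz")["img"].astype(int)
    bx={"scene":dict(tin=(368,228,32,40),jar=(195,255,30,30),short=(316,144,26,26),packet=(203,158,32,26),mallet=(118,244,58,70),wrench=(420,208,24,52)),"side":dict(tin=(132,224,34,44),jar=(246,140,28,40),short=(278,290,36,42),packet=(360,206,38,36),wrench=(94,278,34,62))}[n]
    for k,(x,y,w,h) in bx.items(): print(n,k,np.abs(A-B)[y:y+h,x:x+w].mean().round(1))
E
```

```text
[0.6161262  0.01208985] 130.62046008681997 [1.08301773 0.77689883 0.53281847 0.55526167 0.57428551 1.05070303]
[0.54643079 0.02997375] -49.55034720682453 [0.7703774  0.84945881 0.52812723 0.25175347 1.01234668 0.73662888]
P2-P1 [58.94944475 41.25830165] carton est [ 4.6950065  18.66773589] P2 in C [54.25443826 22.59056576]
scene tin 2.9
scene jar 2.6
scene short 8.1
scene packet 2.9
scene mallet 2.8
scene wrench 2.9
side tin 5.5
side jar 4.8
side short 8.7
side packet 5.7
side wrench 5.5
```

```bash
python3 -c "
from workcell import job_done,get_obs
print(job_done());print(get_obs()['time'])"
```

```text
the job is handed in; nothing more can be done
None
the job is handed in; nothing more can be done
```

Both L-shaped plates are in the carton beside the bar, tabs up and turned half round from each other so that they interlock. I handed the job in at about 17.7 s.

- **How I placed them:** I gripped each plate by its tab, measured it and the carton with the wrist camera, and lowered it straight down to light contact with the floor. The highest force I read was about 19 N, at the second plate's touchdown. I then opened the gripper and backed away.
- **Last checks on the plates:** Corner fits put plate 2 at (58.9, 41.3) mm from plate 1, turned 180° within 0.2°. All corners matched a flat plate resting on the floor to about 1 mm. In the last wrist picture I could see the carton floor between all three plates. The smallest fitted gap was about 2.5 mm, at the +y wall, against the roughly 4.7 mm I planned; the other plate gaps were about 5 mm.
- **Carton:** It stayed put to within measurement accuracy of about 1 mm. My estimates of its position, from two heights on the rim and floor, differed by up to 2 mm.
- **Other things on the table:** The scene and side pictures show them where they started. The short tin's patch changed more than the rest. I put that down to the arm's shadow, since its place in the picture is the same.
- **Not as planned:** Plate 1 ended about 1.6 mm nearer the carton's middle than intended, so I shifted plate 2's target to share the spare room.

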